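# Stand a knocked-over spatter guard back up in front of the crucible

## Task

The spatter guard has been knocked flat on the bench, its foot plate sticking up. With the fingertips push the foot plate over towards the crucible until the guard stands on its foot again, then slide the standing guard along the bench until the free edge of its foot is a finger's breadth (about 15 mm) short of the crucible, the crucible opposite the middle of that edge. Only push the guard, gently, do not pinch or lift it, and leave the crucible and everything round it standing where it is.

Things in the scene. Friction and masses are not known exactly. Their poses are not given: they have to be found in the camera images.
- guard: Spatter guard, 0.24 to 0.4 kg: L of two stiff plates. Foot: dark steel, x 0 to 75, z 0 to 6 mm. Window: clear pane in aluminium frame, x 0 to 4, z 0 to 95 mm. Both 110 wide (y -55 to 55). Origin: middle of the heel, the outer lower edge. Standing: x level to the foot's free edge, z up. Start: lies on the window's outer face, x straight up, z level away from the crucible, foot upright at the crucible end.
- foot_edge (a point): Middle of the foot's free edge, underside (guard x 75, z 0 mm): 75 mm above the bench at the start. A push near this edge, from the window's side towards the crucible, turns the guard about its heel, which grips the bench well; the centre of mass lies 28 mm along x and 16 mm along z from the heel, so beyond 30 degrees it goes over by itself.
- window_back (a point): Point in the middle of the window's outer face, 45 mm above the foot's underside (guard x 0, z 45 mm). Pushed level here, or lower, the standing guard slides along the bench without tipping.
- crucible: White lidded porcelain crucible, 43 mm across and 46 mm high, standing upright on the bench; origin at the centre of its underside. It stands 170 to 230 mm from the guard's heel, on the side to which the foot is to fall, almost straight ahead.
- petri: Petri dish, 61 mm across, 14 mm high, beyond the crucible as seen from the guard; origin at the centre of its underside. Bystander.
- stopper: Red rubber stopper, 23 mm across, 22 mm high, beyond the crucible; origin at the centre of its underside. Bystander.
- vial: Small vial with a green cap, 22 mm across, 45 mm high, beside the crucible, about 60 mm away, on the side away from the robot; origin at the centre of its underside. Bystander.

How it is judged:
On the way:
1. the guard stands on its foot (angle between guard's own z axis and vertical below 0.1 rad), for 0.2 s.
At the end, for the whole second after the job is handed in: The guard stands upright on its foot, at rest on the bench; the free edge of its foot is 4 to 31 mm short of the crucible's widest part (crucible centre 100.5 to 127.5 mm ahead of the heel) and the crucible's centre is within 25 mm of the guard's middle line; the crucible is upright (angle between each of guard, crucible's own z axis and vertical below 0.08 rad and height (world z) of guard below 0.006 m and x of crucible in the frame of guard between 0.1005 and 0.1275 m and y of crucible in the frame of guard between -0.025 and 0.025 m and linear speed of guard below 0.01 m/s); the robot touches nothing.
It fails at once if the guard is pinched or pushed hard: the fingers bear on it with more than 30 N (contact force between the fingers and guard above 30 N).
It fails at once if the guard is lifted: its heel is more than 12 mm off the bench (height (world z) of guard above 0.012 m).
It fails at once if the crucible is shifted by more than 6 mm (distance of crucible from where it was at the start of the episode above 0.006 m).
It fails at once if the petri dish, stopper or vial is shifted by more than 10 mm (distance of any of petri, stopper, vial from where it was at the start of the episode above 0.01 m).
It also fails if it takes over 42 s, if anything falls off the work surface, if the arm or the gripper's body presses on something with over 40 N, if the wrist force passes 120 N, or if a joint passes its speed limit or range.

## Robot

A 6-joint arm with a two-finger parallel gripper is mounted at the origin on a cart in front of the work surface, level with it; the furniture and walls round the work are solid. World frame = base frame: x ahead of the robot, y to its left, z up, the work surface at z = 0. Lengths are in m, angles in rad, forces in N, time in s.
With the tool pointing down it reaches from about 0.425 to 0.95 m from the base axis. Payload 14.7 kg.
Tool frame: the origin (TCP) lies midway between the tips of the shut fingers; the grasp point (between the pads) lies 19 mm behind it; z points along the fingers, x is the direction in which the jaws open and shut, and the axes are right-handed (so a half turn about z gives the same grasp; the last joint's range is limited). The gripper opens to 85 mm and grips with 20 to 120 N. Pads are 22 mm wide; open, the fingers measure 114 mm over their backs; the gripper's body (76 mm by 85 mm) begins 54 mm behind the grasp point. The pads swing forward as they close: fully open they stand 13 mm farther back than shut.
Start: joints at [1.268, 0.48, 1.596, -0, 1.065, -0.047], TCP at [0.164, 0.629, 0.204] pointing down, gripper open.
Joint ranges: [-2.75, 2.75], [-0.82, 2.05], [0.23, 2.67], [-1.56, 4.7], [0.09, 2.69], [-2.92, 2.92]. Speed limits (rad/s): [1.89, 1.89, 2.39, 3.01, 3.01, 3.01].

## Interface

Orientations are given as a 3x3 rotation matrix whose columns are the frame's x, y, z axes.
In Python, from cell import env gives the robot as it stands. The module is installed in compiled form; this text tells all that it offers.
- The arm moves only by the shell command python3 -m jog 'ROWS'. ROWS is JSON, a list that holds one entry, the list of rows, each a list of 5 numbers: the gripper command: -1 is fully open, 1 is shut, values between are in proportion, then the shift along the tool's x, y, z in m, then the turn about the tool's z in rad. In form: [[[gripper, tx, ty, tz, spin], ...]]. A call has 1 to 5 rows; each row shifts and turns the commanded pose from where the row before left it, along the tool's axes as they then stand; what a row does not reach is not made up. A row lasts 1/10 s, in which the tool goes at most 50 mm and 8.59 degrees, less where a joint would pass 70% of its speed; a pose out of reach is approached as far as the arm can. A call with a gripper value outside its range is refused whole. The fingers move at their own pace and stop on an object; the grip force is fixed at half the most. Time passes only in rows, so rows that do not move let the fingers close. It gives the time, the measured TCP pose, the force and the opening at its end, in the units of the state.
- env.sense(): the state, without advancing time (a new reading comes with each control period).
- env.snapshot(name): name is "scene" or "top" or "wrist"; returns a dict with "color" (420x560x3 uint8, red, green, blue), "intrinsics" (3x3 intrinsics, pixels), "rvec" (rotation vector, rad) and "tvec" (3), from world to camera coordinates, as OpenCV has them. Camera axes: x right, y down, z forward; pixel columns grow to the right and rows downward; lengths in m; the calibration is good to about 2 mm. The wrist camera is an equidistant fisheye: a pixel r from the principal point sees the ray r / f radians off the axis. A picture is of the moment at which its call begins. There is no depth.
- env.sign_off(): hands the job in, once; it reports no verdict.
The state is a dict: "time": time; "qpos": joint angles; "joint_vel": joint speeds; "tau": joint torques, N m; "ee_pos": TCP position; "ee_rot": TCP orientation; "force": force on the tool from outside, world axes, zero at the start; "moment": the same for the moment, N m; "finger_gap": finger opening in m.
Only numpy, scipy, OpenCV 4.12 (cv2) and the standard library are available. Lean on these libraries where they do the work, as an engineer would, in place of code of your own. Each camera call takes 0.05 s, during which the arm holds its last target. There are 200 camera calls.

## Working session

There is one attempt and no reset: what is moved stays moved. The work goes in short steps, Python scripts to look and compute and a shell command to move; the robot and the scene stay as the last step left them, time stands still between calls to the robot, and variables do not carry over. Pictures are saved under pics/ and viewed, about 8 in all and at most 12, crops included, and the job is handed in when it is done.

```bash
mkdir -p pics; cat > h.py <<'E'
import numpy as np,cv2
from cell import env
def snap(n,f):
    s=env.snapshot(n); cv2.imwrite('pics/'+f+'.png',s['color'][:,:,::-1]); np.savez('pics/'+f+'.npz',**s); return s
def load(f): return dict(np.load('pics/'+f+'.npz'))
def ray(s,u,v):
    R=cv2.Rodrigues(s['rvec'])[0]; K=s['intrinsics']
    d=R.T@np.array([(u-K[0,2])/K[0,0],(v-K[1,2])/K[1,1],1]); c=-R.T@s['tvec'].ravel(); return c,d
def onz(s,u,v,z=0):
    c,d=ray(s,u,v); return c+d*(z-c[2])/d[2]
E
python3 - <<'E'
from h import *
a=snap('scene','s0');b=snap('top','t0')
for s in(a,b): print(s['intrinsics'].round(1).tolist(),ray(s,280,210))
st=env.sense();print(st['time'],st['ee_pos'],st['ee_rot'].round(3),st['finger_gap'])
cv2.imwrite('pics/both.png',cv2.resize(np.vstack([a['color'],b['color']])[:,:,::-1],None,fx=.714,fy=.714))
E
```

```text
[[492.5, 0.0, 285.0], [0.0, 492.5, 208.7], [0.0, 0.0, 1.0]] (array([-0.03136505, -0.39350734,  0.74925038]), array([ 0.46876078,  0.57777085, -0.66824623]))
[[512.4, 0.0, 282.6], [0.0, 512.4, 208.0], [0.0, 0.0, 1.0]] (array([0.26928631, 0.14712905, 1.05180966]), array([ 0.1894017 ,  0.03311023, -0.98136274]))
0.1 [0.16431319 0.62847391 0.20314871] [[ 0.253  0.967 -0.   ]
 [ 0.967 -0.253 -0.001]
 [-0.001 -0.    -1.   ]] 0.08576560719206851
```

View pics/t0.png

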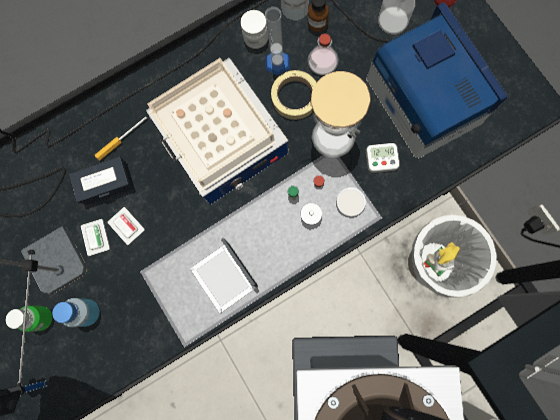

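View pics/s0.png

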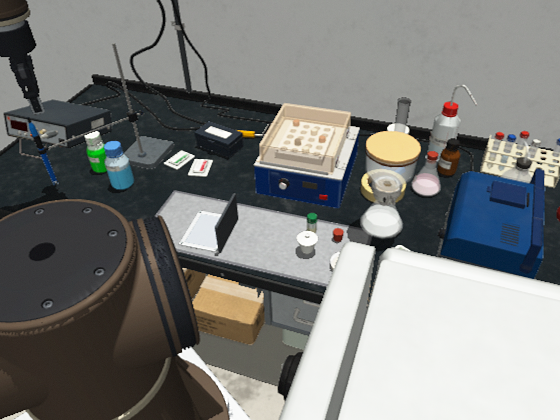

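The top view shows the guard's frame around (222,278) with the foot upright at about (240,265), the crucible at (311,214), petri at (350,202), stopper at (319,181) and vial at (293,191). The scene view agrees, with the foot at (227,222) and the crucible at (307,242).

```bash
python3 - <<'E'
from h import *
t=load('t0')
im=t['color'][200:330,170:340,::-1]
cv2.imwrite('pics/c.png',cv2.resize(im,None,fx=4.5,fy=4.5,interpolation=cv2.INTER_CUBIC))
for n,u,v,z in[('cru',311,214,.046),('petri',350,202,.014),('stop',319,181,.022),('vial',293,191,.045)]: print(n,onz(t,u,v,z).round(4))
E
```

```text
cru [0.4533 0.1195 0.046 ]
petri [0.4818 0.0375 0.014 ]
stop [0.5265 0.0998 0.022 ]
vial [0.5017 0.1539 0.045 ]
```

View pics/c.png

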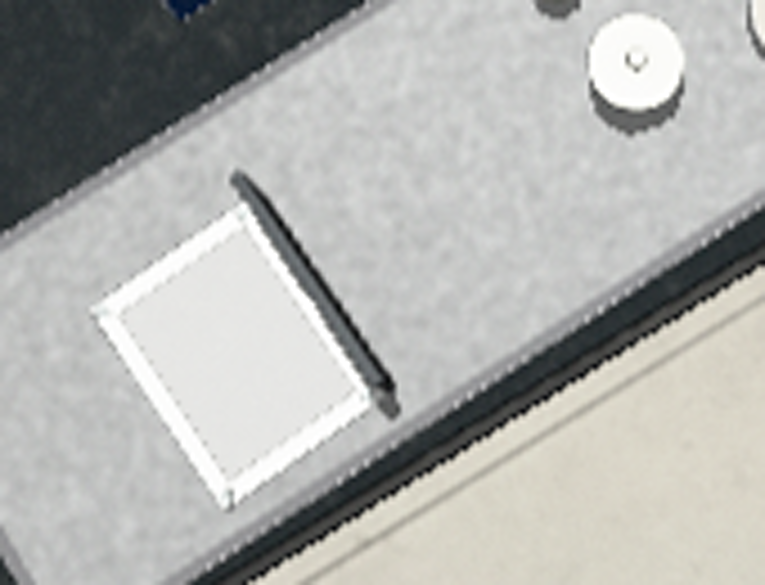

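The crop shows the far window corners at (94,311) and (230,508). The corners where the window meets the foot are at (245,205) and (375,400), and the foot is the dark strip to their right.

```bash
python3 - <<'E'
from h import *
t=load('t0')
P=lambda u,v,z:onz(t,170+u/4.5-.4,200+v/4.5-.4,z)[:2]
A,B,C,D=[P(*p,.004) for p in[(94,311),(230,508),(245,205),(375,400)]]
print(A,B,C,D,np.linalg.norm(A-B),np.linalg.norm(C-D),np.linalg.norm(A-C),np.linalg.norm(B-D))
for p in[(236,172),(390,382)]:print('foot top',P(*p,.075))
far=(A+B)/2; w=A-B;w/=np.linalg.norm(w)
d=np.array([w[1],-w[0]]); heel=far+d*.095   # d towards crucible
print('d',d,'w',w,'heel',heel,'yaw',np.arctan2(d[1],d[0]))
cr=onz(t,311,214,.046)[:2]; 
for n,u,v,z in[('cru',311,214,.046),('petri',350,202,.014),('stop',319,181,.022),('vial',293,191,.045)]:
    q=onz(t,u,v,z)[:2]-heel; print(n,q@d,q@w)
st=env.sense();R=st['ee_rot'];e=st['ee_pos'];print('tcp rel',(e[:2]-heel)@d,(e[:2]-heel)@w,'radius heel',np.linalg.norm(heel))
E
```

```text
[0.35482717 0.36899199] [0.26531428 0.30695365] [0.40132767 0.29977756] [0.31133922 0.24128605] 0.1089096543781543 0.10732742604624339 0.08338425089593127 0.08019057334623632
foot top [0.406715   0.29326222]
foot top [0.31580155 0.22848144]
d [ 0.56963125 -0.82190038] w [0.82190038 0.56963125] heel [0.36418569 0.25989228] yaw -0.9647391917041133
cru 0.16619863073223326 -0.006725552626574422
petri 0.24980363513202455 -0.030049344996293047
stop 0.22399945708354366 0.04218526740801055
vial 0.1654323297266164 0.05270721480084848
tcp rel -0.41679100517760814 0.0456803254275113 radius heel 0.4474094529979906
```

```bash
python3 -m jog '[[[0,0,0,0,0.142],[0,0,0,0,0.142],[0,0,0,0,0.142],[0,0,0,0,0.142],[0,0,0,0,0.141]]]'
python3 -m jog '[[[0,-0.01,0.03,0,0],[0,-0.01,0.03,0,0],[0,-0.01,0.03,0,0],[0,-0.01,0.03,0,0],[0,-0.01,0.03,0,0]]]'
cat >> h.py <<'E'
heel=np.array([.36419,.25989]);d=np.array([.56963,-.8219]);w=np.array([.8219,.56963])
def rel():
    st=env.sense();e=st['ee_pos'];R=st['ee_rot'];print('t',round(st['time'],2),'d,w,z mm',(1000*np.array([(e[:2]-heel)@d,(e[:2]-heel)@w,e[2]])).round(1),'toolx on d',round(R[:2,0]@d,3),'tilt',R[2].round(3),'F',st['force'].round(1),st['finger_gap'])
E
python3 -c "from h import *;rel()"
```

```text
time: 0.6
ee_pos: [0.1644, 0.6286, 0.2033]
ee_rot: [[0.825, 0.565, -0.0], [0.565, -0.825, -0.001], [-0.001, 0.0, -1.0]]
force: [0.6, 0.2, -0.0]
finger_gap: 0.0422
time: 1.1
ee_pos: [0.2088, 0.4756, 0.2034]
ee_rot: [[0.822, 0.57, -0.0], [0.57, -0.822, -0.001], [-0.0, 0.0, -1.0]]
force: [0.2, -0.6, -0.2]
finger_gap: 0.0431
t 1.1 d,w,z mm [-265.8   -4.8  203.4] toolx on d -0.0 tilt [-0.  0. -1.] F [ 0.2 -0.6 -0.2] 0.04314477413221233
```

```bash
python3 -m jog '[[[0,0.001,0.04,0,0],[0,0.001,0.04,0,0],[0,0.001,0.04,0,0],[0,0.001,0.04,0,0],[0,0.001,0.04,0,0]]]'
python3 -m jog '[[[0,0,0.02,0.02,0],[0,0,0,0.03,0],[0,0,0,0.03,0],[0,0,0,0,0],[0,0,0,0,0]]]'
python3 - <<'E'
from h import *
rel()
a=snap('scene','s1');b=snap('top','t1')
A=cv2.resize(a['color'][130:330,140:360],None,fx=2,fy=2);B=cv2.resize(b['color'][180:340,150:350],(400,320))
B=cv2.copyMakeBorder(B,0,80,0,0,0)
cv2.imwrite('pics/v1.png',cv2.hconcat([A[:400,:400],B])[:,:,::-1])
E
```

```text
time: 1.6
ee_pos: [0.3273, 0.3141, 0.2036]
ee_rot: [[0.822, 0.57, -0.0], [0.57, -0.822, -0.0], [-0.0, -0.0, -1.0]]
force: [0.3, -0.1, 0.3]
finger_gap: 0.0427
time: 2.1
ee_pos: [0.3379, 0.299, 0.1239]
ee_rot: [[0.822, 0.57, -0.001], [0.57, -0.822, -0.001], [-0.001, 0.0, -1.0]]
force: [0.5, 0.5, 0.6]
finger_gap: 0.0428
t 2.1 d,w,z mm [-47.1   0.7 123.9] toolx on d -0.0 tilt [-0.001  0.    -1.   ] F [0.5 0.5 0.6] 0.042826622125092875
```

View pics/v1.png

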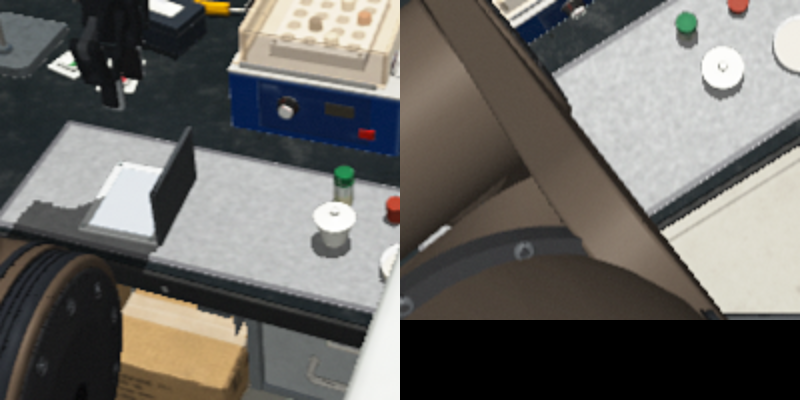

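The scene crop shows the fingertips at about (115,105), above and behind the upright foot at (175,185). In the top view the arm hides the guard. I'll check by projecting the TCP while descending.

```bash
python3 - <<'E'
from h import *
s=load('s1')
p=env.sense()['ee_pos']
pts=np.array([p,[*(heel+w*.055),.075],[*(heel-w*.055),.075],[*(heel-w*.055),0]])
q=cv2.projectPoints(pts,s['rvec'],s['tvec'],s['intrinsics'],None)[0].reshape(-1,2);print(((q-[140,130])*2).round())
E
python3 -m jog '[[[0,0,0,0.02,0],[0,0,0,0.02,0],[0,0,0,0.02,0],[0,0,0,0.01,0],[0,0,0,0,0]]]'
python3 -c "from h import *;rel()"
```

```text
[[130. 114.]
 [195. 126.]
 [160. 196.]
 [167. 248.]]
time: 2.7
ee_pos: [0.3381, 0.2992, 0.0536]
ee_rot: [[0.822, 0.57, -0.0], [0.57, -0.822, -0.0], [-0.001, 0.0, -1.0]]
force: [-0.0, 0.5, 0.1]
finger_gap: 0.043
t 2.7 d,w,z mm [-47.2   1.   53.6] toolx on d -0.0 tilt [-0.001  0.    -1.   ] F [-0.   0.5  0.1] 0.042993321521788704
```

```bash
python3 -m jog '[[[0,0,0.008,0,0],[0,0,0.007,0,0],[0,0,0.004,0,0],[0,0,0.003,0,0],[0,0,0.003,0,0]]]'
python3 -m jog '[[[0,0,0.003,0,0],[0,0,0.003,0,0],[0,0,0.003,0,0],[0,0,0.003,0,0],[0,0,0.003,0,0]]]'
python3 - <<'E'
from h import *
rel();a=snap('scene','s2');cv2.imwrite('pics/v2.png',cv2.resize(a['color'][130:290,140:360],None,fx=3,fy=3)[:,:,::-1])
E
```

```text
time: 3.2
ee_pos: [0.3528, 0.2783, 0.054]
ee_rot: [[0.822, 0.569, 0.0], [0.569, -0.822, 0.0], [0.001, 0.0, -1.0]]
force: [0.0, -0.4, 0.3]
finger_gap: 0.0423
time: 3.7
ee_pos: [0.3611, 0.266, 0.0537]
ee_rot: [[0.822, 0.57, -0.0], [0.57, -0.822, -0.0], [-0.0, 0.0, -1.0]]
force: [0.1, 0.2, 0.3]
finger_gap: 0.0426
t 3.7 d,w,z mm [-6.8  0.9 53.7] toolx on d -0.0 tilt [-0.  0. -1.] F [0.1 0.2 0.3] 0.04255123694696663
```

View pics/v2.png

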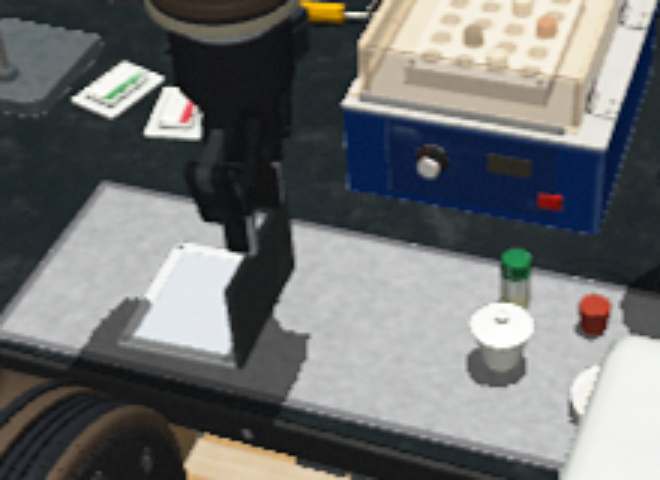

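The fingers are just behind the upright foot at (260,230), and the guard is still flat. The force is about zero, so I keep pushing.

```bash
python3 -m jog '[[[0,0,0.003,0,0],[0,0,0.003,0,0],[0,0,0.003,0,0],[0,0,0.003,0,0],[0,0,0.003,0,0]]]'
python3 -m jog '[[[0,0,0.003,0,0],[0,0,0.003,0,0],[0,0,0.003,0,0],[0,0,0.003,0,0],[0,0,0,0,0]]]'
python3 - <<'E'
from h import *
rel();a=snap('scene','s3');cv2.imwrite('pics/v3.png',cv2.resize(a['color'][130:290,140:360],None,fx=3,fy=3)[:,:,::-1])
E
```

```text
time: 4.25
ee_pos: [0.3697, 0.2537, 0.0537]
ee_rot: [[0.822, 0.57, 0.0], [0.57, -0.822, 0.0], [0.0, 0.0, -1.0]]
force: [0.3, 0.0, 0.4]
finger_gap: 0.0429
time: 4.75
ee_pos: [0.3766, 0.2438, 0.0537]
ee_rot: [[0.822, 0.569, 0.0], [0.569, -0.822, 0.0], [0.0, 0.0, -1.0]]
force: [0.6, -0.6, -0.1]
finger_gap: 0.0427
t 4.75 d,w,z mm [20.3  1.  53.7] toolx on d 0.0 tilt [ 0.  0. -1.] F [ 0.6 -0.6 -0.1] 0.04266718457098711
```

View pics/v3.png

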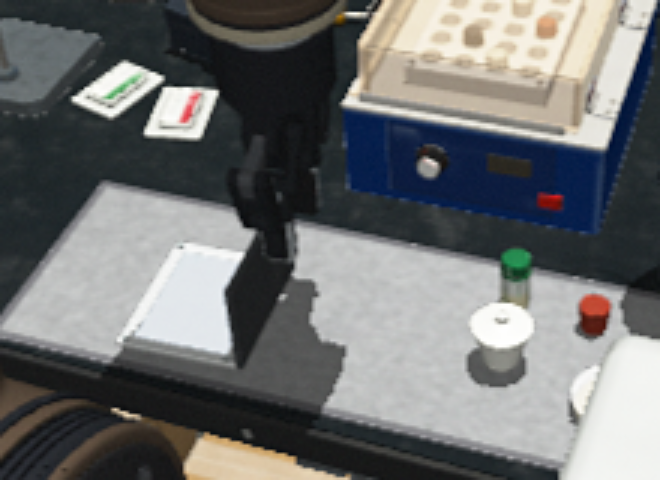

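The guard has not moved. The fingertips at (285,260) now show on the crucible side of the foot, so they seem to have passed over its top edge. I'll check the tip height by projection.

```bash
python3 - <<'E'
from h import *
s=load('s3')
P=lambda a,b,z:np.array([*(heel+d*a+w*b),z])
L=[(.0203,b,z) for b in(-.026,.026) for z in(.0537,.067,.08)]+[(-.004,b,z) for b in(-.055,.055) for z in(0,.075)]
q=cv2.projectPoints(np.array([P(*l) for l in L]),s['rvec'],s['tvec'],s['intrinsics'],None)[0].reshape(-1,2)
for l,x in zip(L,((q-[140,130])*3).round()):print(l,x)
E
```

```text
(0.0203, -0.026, 0.0537) [286. 292.]
(0.0203, -0.026, 0.067) [284. 278.]
(0.0203, -0.026, 0.08) [282. 264.]
(0.0203, 0.026, 0.0537) [310. 242.]
(0.0203, 0.026, 0.067) [308. 228.]
(0.0203, 0.026, 0.08) [307. 214.]
(-0.004, -0.055, 0) [245. 370.]
(-0.004, -0.055, 0.075) [234. 292.]
(-0.004, 0.055, 0) [296. 265.]
(-0.004, 0.055, 0.075) [288. 188.]
```

The tips at half opening sit about 22–26 mm behind the TCP, at z ≈ 0.077, so they cleared the foot. I'll go back up, shut the fingers so the tips are at the TCP, and retry.

```bash
python3 -m jog '[[[0,0,0,-0.03,0],[0,0,0,-0.03,0],[0,0,-0.02,0,0],[0,0,-0.02,0,0],[1,0,-0.025,0,0]]]'
python3 -m jog '[[[1,0,0,0,0],[1,0,0,0,0],[1,0,0,0,0],[1,0,0,0.02,0],[1,0,0,0.02,0]]]'
python3 -m jog '[[[1,0,0,0.014,0],[1,0,0,0,0],[1,0,0.006,0,0],[1,0,0.006,0,0],[1,0,0,0,0]]]'
python3 - <<'E'
from h import *
rel();a=snap('scene','s4');cv2.imwrite('pics/v4.png',cv2.resize(a['color'][130:290,140:360],None,fx=3,fy=3)[:,:,::-1])
E
```

```text
time: 5.3
ee_pos: [0.3392, 0.2979, 0.1141]
ee_rot: [[0.822, 0.569, 0.001], [0.569, -0.822, 0.0], [0.001, -0.0, -1.0]]
force: [0.0, 0.2, -0.1]
finger_gap: 0.0291
time: 5.8
ee_pos: [0.3402, 0.2973, 0.0736]
ee_rot: [[0.822, 0.569, 0.001], [0.569, -0.822, 0.001], [0.002, -0.0, -1.0]]
force: [-0.1, -0.5, -0.4]
finger_gap: -0.0002
time: 6.3
ee_pos: [0.3471, 0.2871, 0.0604]
ee_rot: [[0.822, 0.569, 0.001], [0.569, -0.822, 0.001], [0.001, 0.0, -1.0]]
force: [-0.1, 0.5, -0.5]
finger_gap: -0.0002
t 6.3 d,w,z mm [-32.1   1.5  60.4] toolx on d 0.001 tilt [ 0.001  0.    -1.   ] F [-0.1  0.5 -0.5] -0.00020794501636253775
```

View pics/v4.png

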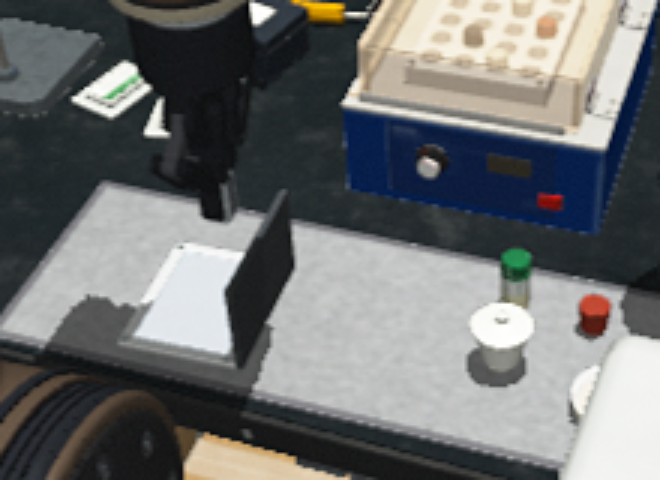

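The fingertip is at (217,217) in the crop, which looks higher than the projected TCP.

```bash
python3 - <<'E'
from h import *
s=load('s4');p=env.sense()['ee_pos']
for dz in(0,.015,.03):
    q=cv2.projectPoints((p+[0,0,dz])[None],s['rvec'],s['tvec'],s['intrinsics'],None)[0].ravel();print(dz,((q-[140,130])*3).round())
a=snap('wrist','w4');print(a['intrinsics'].round(1).tolist(),cv2.Rodrigues(a['rvec'])[0].round(3).tolist(),a['tvec'])
E
```

```text
0 [226. 246.]
0.015 [224. 230.]
0.03 [221. 214.]
[[325.2, 0.0, 282.6], [0.0, 325.2, 210.8], [0.0, 0.0, 1.0]] [[0.823, 0.568, 0.001], [0.548, -0.794, 0.264], [0.151, -0.217, -0.965]] [-0.44908368  0.04168427  0.24903349]
```

View pics/w4.png

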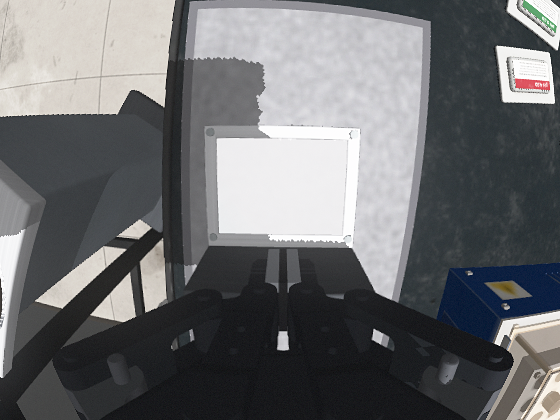

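The wrist view shows the fingers (tips near (278,250)) centred between the foot's ends at x ≈ 195 and 370, so the lateral position is right. The tips are about 25 mm higher than assumed. I'll check with the wrist ray.

```bash
python3 - <<'E'
from h import *
s=load('w4');p=env.sense()['ee_pos'];R=cv2.Rodrigues(s['rvec'])[0];K=s['intrinsics']
for dz in(0,.025,.05):
    c=R@(p+[0,0,dz])+s['tvec'].ravel();th=np.arctan2(np.hypot(c[0],c[1]),c[2]);f=th*K[0,0]/np.hypot(c[0],c[1]);print(dz,c.round(3),c[0]*f+K[0,2],c[1]*f+K[1,2])
def px(p):
    c=R@p+s['tvec'].ravel();th=np.arctan2(np.hypot(c[0],c[1]),c[2]);f=th*K[0,0]/np.hypot(c[0],c[1]);return c[:2]*f+K[:2,2]
for a,b in[(-.099,-.055),(-.099,.055),(-.004,0)]: print('corner',px(np.array([*(heel+d*a+w*b),.004])))
E
```

```text
0 [-0.     0.019  0.181] 282.01603552911854 245.40123984780755
0.025 [-0.     0.026  0.157] 281.98294677298287 264.0810159218797
0.05 [-0.     0.033  0.133] 281.94068879478135 288.96783466897966
corner [201.35888554 125.97466736]
corner [358.66606544 125.51052194]
corner [280.30880953 253.61800149]
```

```bash
python3 - <<'E'
from h import *
a=load('w4')['color'][225:325,180:390,::-1].astype(float)
a=255*(a/255)**.5
b=load('s4')['color'][170:250,180:260,::-1].astype(float);b=255*(b/255)**.5
A=cv2.resize(a.astype('uint8'),None,fx=3.7,fy=3.7,interpolation=cv2.INTER_CUBIC)
B=cv2.resize(b.astype('uint8'),(220,220),interpolation=cv2.INTER_CUBIC);B=cv2.copyMakeBorder(B,0,0,0,A.shape[1]-220,0)
cv2.imwrite('pics/v5.png',cv2.vconcat([A,B]))
E
```

```text
(no output)
```

View pics/v5.png

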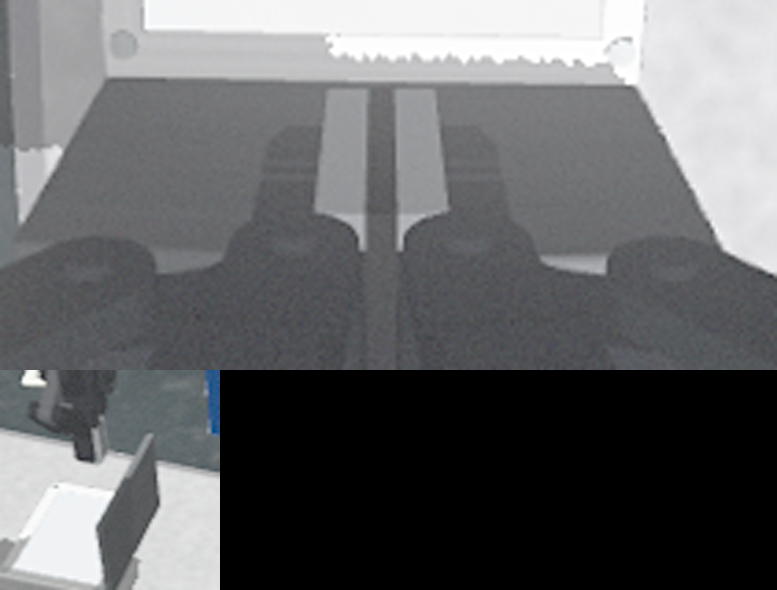

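```bash
python3 - <<'E'
from h import *
s=load('w4');K=s['intrinsics'];R0=cv2.Rodrigues(s['rvec'])[0];c0=-R0.T@s['tvec'].ravel()
px=np.array([(205,126),(360,127),(208.4,246.6),(352.2,247.7)])
n=cv2.fisheye.undistortPoints(px[:,None].astype(float),K,np.zeros(4))
G=np.array([(-.095,-.055,.004),(-.095,.055,.004),(-.006,-.055,.004),(-.006,.055,.004)]) # d,w,z
M=np.column_stack([np.r_[d,0],np.r_[w,0],[0,0,1]])
O=G@M.T+np.r_[heel,0]
ok,rv,tv=cv2.solvePnP(O,n,np.eye(3),None,flags=cv2.SOLVEPNP_IPPE)
R=cv2.Rodrigues(rv)[0];c=-R.T@tv.ravel()
print('cam d,w,z by PnP',M.T@(c-np.r_[heel,0]),'by calib',M.T@(c0-np.r_[heel,0]))
print('axis err deg',np.degrees(cv2.Rodrigues(R@R0.T)[0].ravel()))
E
```

```text
cam d,w,z by PnP [ 0.26978295 -0.15636327 -0.28352563] by calib [-0.09911869  0.00163574  0.22966126]
axis err deg [157.09359297  44.73064888  27.01374346]
```

```bash
python3 - <<'E'
from h import *
s=load('w4');K=s['intrinsics'];R0=cv2.Rodrigues(s['rvec'])[0];c0=-R0.T@s['tvec'].ravel()
px=np.array([(205,126),(360,127),(208.4,246.6),(352.2,247.7)])
n=np.tan(1)*0+cv2.fisheye.undistortPoints(px[:,None].astype(float),K,np.zeros(4))
G=np.array([(-.095,-.055,.004),(-.095,.055,.004),(-.006,-.055,.004),(-.006,.055,.004)])
M=np.column_stack([np.r_[d,0],np.r_[w,0],[0,0,1]]);O=G@M.T+np.r_[heel,0]
ok,rv,tv=cv2.solvePnP(O,n,np.eye(3),None,s['rvec'].astype(float).copy(),s['tvec'].astype(float).copy(),True)
R=cv2.Rodrigues(rv)[0];c=-R.T@tv.ravel()
print('PnP',M.T@(c-np.r_[heel,0]),'calib',M.T@(c0-np.r_[heel,0]),np.degrees(cv2.Rodrigues(R@R0.T)[0].ravel()))
t=(R.T@(R0@env.sense()['ee_pos']+s['tvec'].ravel()-tv.ravel()));print('TCP via PnP d,w,z',M.T@(t-np.r_[heel,0]))
E
```

```text
PnP [-0.08753349 -0.00253818  0.23267057] calib [-0.09911869  0.00163574  0.22966126] [-2.11598694 -0.82148346  0.6392949 ]
TCP via PnP d,w,z [-2.74246686e-02 -3.72724368e-06  6.09397999e-02]
```

Near-face geometry explains it: the pad edge nearest the camera, at pixel y = 249, means the tips are about 27 mm behind the reported TCP, as the scene view also shows. I'll lower the TCP to z ≈ 0.031, which puts the tips at about 58 mm.

```bash
python3 -m jog '[[[1,0,0,0.015,0],[1,0,0,0.014,0],[1,0,0,0,0],[1,0,0.003,0,0],[1,0,0.003,0,0]]]'
python3 -m jog '[[[1,0,0.003,0,0],[1,0,0.003,0,0],[1,0,0.003,0,0],[1,0,0.003,0,0],[1,0,0.003,0,0]]]'
python3 - <<'E'
from h import *
rel();a=snap('scene','s5');cv2.imwrite('pics/v6.png',cv2.resize(a['color'][130:290,140:360],None,fx=3,fy=3)[:,:,::-1])
E
```

```text
time: 6.9
ee_pos: [0.35, 0.2827, 0.0313]
ee_rot: [[0.822, 0.57, 0.001], [0.57, -0.822, 0.0], [0.001, 0.0, -1.0]]
force: [0.3, 0.2, 0.0]
finger_gap: -0.0002
time: 7.4
ee_pos: [0.3583, 0.2701, 0.0308]
ee_rot: [[0.822, 0.57, 0.0], [0.57, -0.822, 0.0], [0.0, 0.0, -1.0]]
force: [-0.2, 0.1, 0.2]
finger_gap: 0.0
t 7.4 d,w,z mm [-11.7   1.   30.8] toolx on d 0.0 tilt [ 0.  0. -1.] F [-0.2  0.1  0.2] 2.988961195766884e-05
```

View pics/v6.png

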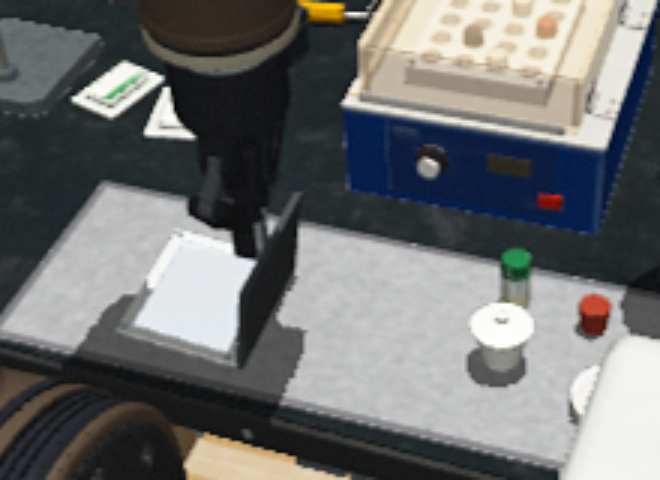

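The foot's top edge has moved to about (298,200) and the window's far end has lifted, so the guard is tilting.

```bash
python3 -m jog '[[[1,0,0.003,0,0],[1,0,0.003,0,0],[1,0,0.003,0,0],[1,0,0.003,0,0],[1,0,0.003,0,0]]]'
python3 -m jog '[[[1,0,0.003,0,0],[1,0,0.003,0,0],[1,0,0.003,0,0],[1,0,0.003,0,0],[1,0,0.002,0,0]]]'
python3 - <<'E'
from h import *
rel();b=snap('scene','s6')
for f in('s0','s5','s6'):
    im=load(f)['color'].astype(int)[190:270,180:300]; m=(im.max(2)<70)&(im.max(2)-im.min(2)<25)
    print(f,'white',(im.min(2)>225).sum());
    for v in range(0,80,8): print(v+190,''.join('#' if im[v,u].max()<60 else ('W' if im[v,u].min()>205 else '.') for u in range(0,120,2)))
E
```

```text
time: 7.95
ee_pos: [0.3668, 0.2578, 0.0307]
ee_rot: [[0.822, 0.57, -0.0], [0.57, -0.822, -0.0], [-0.0, 0.0, -1.0]]
force: [0.3, -0.4, -0.1]
finger_gap: 0.0002
time: 8.45
ee_pos: [0.3748, 0.2463, 0.0307]
ee_rot: [[0.822, 0.569, -0.0], [0.569, -0.822, -0.0], [-0.0, -0.0, -1.0]]
force: [0.1, -0.7, -0.1]
finger_gap: 0.0003
t 8.45 d,w,z mm [17.2  1.  30.7] toolx on d 0.0 tilt [-0. -0. -1.] F [ 0.1 -0.7 -0.1] 0.0002914120487068398
s0 white 942
190 ######################################......................
198 ...................######..#######################..........
206 .........................####.........################..####
214 ........WWWWWWWWWWWWW..######.............................##
222 ......WWWWWWWWWWWWW.########................................
230 ....WWWWWWWWWWWWW.########..................................
238 .WWWWWWWWWWWWWWWWW.#####..................................WW
246 ......WWWWWWWWWWWWW###......................................
254 ####........................................................
262 #########...#########.......................................
s5 white
[... 617 characters left out ...]
.....................................
s6 white 558
190 ######################..##############....................#.
198 ...........WWWW....##..###########################..........
206 ........WWWWWWWWWWWWW##########.......################..####
214 ........WWWWWWWWWWWWWWWWWW####.###........................##
222 ......WWWWWWWWWWWWWWWWWWWWW.####............................
230 ........WWWWWWWWWWWWWW....####..............................
238 .............WWWWWWW....####..............................WW
246 .....................###....................................
254 ######.#....................................................
262 #######################.....................................
```

```bash
cat >> h.py <<'E'
def show(f):
    im=load(f)['color'].astype(int)[180:270,180:330]
    for v in range(0,90,8): print(v+180,''.join('#' if im[v,u].max()<60 else ('W' if im[v,u].min()>205 else '.') for u in range(0,150,2)))
E
python3 -m jog '[[[1,0,0.003,0,0],[1,0,0.003,0,0],[1,0,0.002,0,0],[1,0,0,0,0],[1,0,0,0,0]]]'
python3 -c "
from h import *
rel();snap('scene','s7');show('s7')"
```

```text
time: 9.0
ee_pos: [0.3793, 0.2399, 0.0307]
ee_rot: [[0.822, 0.569, 0.0], [0.569, -0.822, 0.0], [0.0, 0.0, -1.0]]
force: [-0.6, 1.2, -0.2]
finger_gap: 0.0
t 9.0 d,w,z mm [25.   1.  30.7] toolx on d 0.0 tilt [ 0.  0. -1.] F [-0.6  1.2 -0.2] 2.2719703032711352e-05
180 ######################################.......#...####..................##..
188 ######################################...............#.........######...#..
196 ..............##########.######################.........###.....#..........
204 .....................################################..##.########..#......
212 ............................###......................#############.########
220 ................................................................#.##.....##
228 ............................######.........................................
236 ..........................########.........................WWWW..WWWW......
244 ........................################.....................WWWWWW........
252 ####..................#################....................................
260 ##################.#.......................................................
268 ....###############################........................................
```

```bash
python3 -c "
from h import *
a=load('s7')
cv2.imwrite('pics/v7.png',cv2.resize(a['color'][130:290,140:360],None,fx=3,fy=3)[:,:,::-1])"
```

```text
(no output)
```

View pics/v7.png

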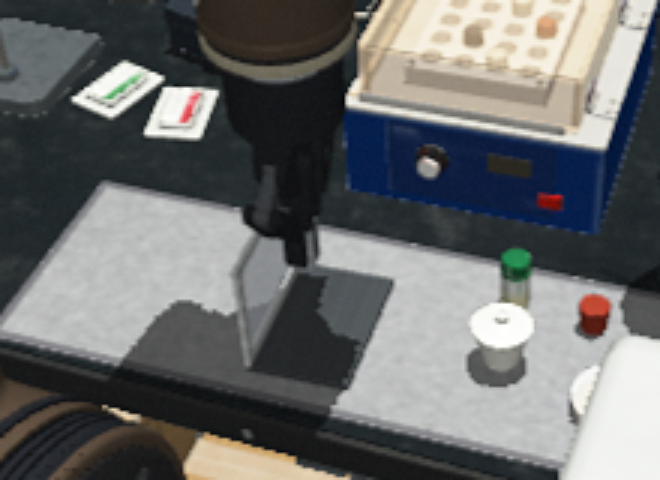

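The guard stands. In the crop the near end of the foot's free edge is at (347,388), its far end at (392,280), and the near end of the heel at (248,367).

```bash
python3 -m jog '[[[1,0,0,-0.03,0],[1,0,0,-0.03,0],[1,0,0,-0.04,0],[1,0,-0.02,0,0],[1,0,-0.02,0,0]]]'
python3 -m jog '[[[1,0,-0.02,0,0],[1,0,-0.02,0,0],[1,0,0,0,0],[1,0,0,0,0],[1,0,0,0,0]]]'
python3 - <<'E'
from h import *
rel()
s=load('s7')
for n,u,v,z in[('edge near',347,388,.006),('edge far',392,280,.006),('heel near',248,367,0)]:
    p=onz(s,140+u/3,130+v/3,z)[:2]-heel;print(n,p@d,p@w)
for n,u,v,z in[('cru lid',502,318,.043)]:
    p=onz(s,140+u/3,130+v/3,z)[:2]-heel;print(n,p@d,p@w)
E
```

```text
time: 9.55
ee_pos: [0.357, 0.2736, 0.132]
ee_rot: [[0.823, 0.569, 0.002], [0.569, -0.823, 0.002], [0.003, 0.0, -1.0]]
force: [-0.7, -0.6, -1.4]
finger_gap: -0.0001
time: 10.05
ee_pos: [0.3338, 0.3053, 0.1306]
ee_rot: [[0.822, 0.57, -0.0], [0.57, -0.822, -0.0], [-0.0, 0.0, -1.0]]
force: [0.8, -0.2, -1.4]
finger_gap: 0.0003
t 10.05 d,w,z mm [-54.6   0.9 130.6] toolx on d 0.0 tilt [-0.  0. -1.] F [ 0.8 -0.2 -1.4] 0.0003184960373177627
edge near 0.0712768176447288 -0.05927554962854681
edge far 0.0719502845662906 0.05022911554101131
heel near -0.0033337885325255127 -0.05166511050811161
cru lid 0.16625153022523015 -0.005382077813574914
```

```bash
python3 -m jog '[[[1,-0.004,0,0.03,0],[1,0,0,0.03,0],[1,0,0,0.03,0],[1,0,0,0.011,0],[1,0,0,0,0]]]'
python3 -m jog '[[[1,0,0.008,0,0],[1,0,0.008,0,0],[1,0,0.008,0,0],[1,0,0.005,0,0],[1,0,0.003,0,0]]]'
python3 -m jog '[[[1,0,0.003,0,0],[1,0,0.003,0,0],[1,0,0.003,0,0],[1,0,0.003,0,0],[1,0,0.003,0,0]]]'
python3 -c "
from h import *
rel();snap('scene','s8');show('s8')"
```

```text
time: 10.55
ee_pos: [0.3299, 0.3024, 0.0287]
ee_rot: [[0.822, 0.569, -0.002], [0.569, -0.822, -0.002], [-0.003, 0.0, -1.0]]
force: [0.0, 1.0, 0.5]
finger_gap: 0.0004
time: 11.05
ee_pos: [0.3493, 0.2767, 0.0302]
ee_rot: [[0.822, 0.569, 0.001], [0.569, -0.822, 0.0], [0.001, 0.0, -1.0]]
force: [-0.5, 0.2, -0.4]
finger_gap: 0.0001
time: 11.55
ee_pos: [0.3571, 0.2647, 0.0297]
ee_rot: [[0.822, 0.57, -0.0], [0.57, -0.822, -0.0], [-0.0, -0.0, -1.0]]
force: [-1.4, 1.6, 1.6]
finger_gap: -0.0003
t 11.55 d,w,z mm [-8.  -3.1 29.7] toolx on d -0.0 tilt [-0. -0. -1.] F [-1.4  1.6  1.6] -0.00032004489981802165
180 ######################################.......#...####...................#..
188 ############################.W########...............#.........######......
196 ..............############.W...################.........###..........#.....
204 .............###########.........###################....#.#########.#......
212 ....................##...............................#############.########
220 ..................................................................##.....##
228 ...........................................................................
236 ...........................................................WWWW..WWWW......
244 .........................#######.............................WWWWWW........
252 ###....................#######.............................................
260 ##################.#.......................................................
268 ..###############################..........................................
```

```bash
cat >> h.py <<'E'
def edge(f,ws=(-.04,-.02,0,.02,.035),z=.006,lo=.05,hi=.15):
    s=load(f);g=cv2.GaussianBlur(cv2.cvtColor(s['color'],cv2.COLOR_RGB2GRAY),(0,0),.7).astype(np.float32);o=[]
    a=np.arange(lo,hi,.0005)
    for b in ws:
        P=np.array([[*(heel+d*x+w*b),z] for x in a]);q=cv2.projectPoints(P,s['rvec'],s['tvec'],s['intrinsics'],None)[0].astype(np.float32)
        pr=cv2.remap(g,q[:,0,0].reshape(1,-1),q[:,0,1].reshape(1,-1),cv2.INTER_LINEAR).ravel()
        k=8;gr=pr[k:]-pr[:-k];i=gr.argmax();o.append((round(1000*a[i+k//2],1),round(float(gr[i]))))
    print(f,o)
E
python3 -c "
from h import *
edge('s7');edge('s8')"
python3 -m jog '[[[1,0,0.003,0,0],[1,0,0.003,0,0],[1,0,0.003,0,0],[1,0,0.003,0,0],[1,0,0.003,0,0]]]'
python3 -c "
from h import *
rel();snap('scene','s9');edge('s9')"
```

```text
s7 [(np.float64(72.0), 86), (np.float64(72.5), 78), (np.float64(73.5), 77), (np.float64(72.5), 81), (np.float64(73.0), 74)]
s8 [(np.float64(77.0), 88), (np.float64(77.5), 81), (np.float64(78.0), 81), (np.float64(77.0), 76), (np.float64(77.5), 76)]
time: 12.1
ee_pos: [0.3658, 0.2522, 0.0297]
ee_rot: [[0.822, 0.57, -0.0], [0.57, -0.822, -0.0], [-0.0, 0.0, -1.0]]
force: [-0.8, 1.4, 0.1]
finger_gap: -0.0
t 12.1 d,w,z mm [ 7.2 -3.  29.7] toolx on d 0.0 tilt [-0.  0. -1.] F [-0.8  1.4  0.1] -5.980167245895793e-06
s9 [(np.float64(92.0), 77), (np.float64(92.5), 85), (np.float64(93.0), 77), (np.float64(92.5), 85), (np.float64(92.5), 81)]
```

```bash
python3 -m jog '[[[1,0,0.003,0,0],[1,0,0.003,0,0],[1,0,0.003,0,0],[1,0,0.003,0,0],[1,0,0.003,0,0]]]'
python3 -m jog '[[[1,0,0.003,0,0],[1,0,0.003,0,0],[1,0,0.003,0,0],[1,0,0.003,0,0],[1,0,0.003,0,0]]]'
python3 -c "
from h import *
rel();snap('scene','s10');edge('s10',ws=(-.045,-.035,.01,.02,.035))"
```

```text
time: 12.65
ee_pos: [0.3744, 0.2399, 0.0297]
ee_rot: [[0.822, 0.57, 0.0], [0.57, -0.822, 0.0], [0.0, 0.0, -1.0]]
force: [-1.6, 1.2, 0.6]
finger_gap: 0.0002
time: 13.15
ee_pos: [0.3829, 0.2276, 0.0297]
ee_rot: [[0.822, 0.57, 0.0], [0.57, -0.822, -0.0], [0.0, 0.0, -1.0]]
force: [-0.8, 0.8, -0.0]
finger_gap: -0.0001
t 13.15 d,w,z mm [37.2 -3.  29.7] toolx on d 0.0 tilt [ 0.  0. -1.] F [-0.8  0.8 -0. ] -9.121553742281292e-05
s10 [(np.float64(122.5), 78), (np.float64(122.5), 92), (np.float64(123.0), 76), (np.float64(123.0), 78), (np.float64(122.0), 82)]
```

Another 6 mm, then back off and rise clear.

```bash
python3 -m jog '[[[1,0,0.002,0,0],[1,0,0.002,0,0],[1,0,0.002,0,0],[1,0,0,0,0],[1,0,-0.006,0,0]]]'
python3 -m jog '[[[1,0,-0.02,0,0],[1,0,-0.03,0,0],[1,0,-0.03,0,0],[1,0,0,-0.04,0],[1,0,0,-0.04,0]]]'
python3 -m jog '[[[1,0,-0.04,-0.03,0],[1,0,-0.04,-0.03,0],[1,0,-0.04,0,0],[1,0,-0.04,0,0],[1,0,0,0,0]]]'
python3 - <<'E'
from h import *
rel();a=snap('scene','s11');b=snap('top','t11');edge('s11',ws=(-.045,-.035,.01,.02,.035));edge('t11',ws=(-.045,-.035,.01,.02,.035))
A=cv2.resize(a['color'][130:290,140:360],(550,400));B=cv2.resize(b['color'][180:340,220:320],(250,400))
cv2.imwrite('pics/v8.png',cv2.hconcat([A,B])[:,:,::-1])
for n in('s','t'):
    x,y=load(n+'0')['color'],load(n+'11')['color']
    for nm,p in dict(cru=(.4533,.1195),petri=(.4818,.0375),stop=(.5265,.0998),vial=(.5017,.1539)).items():
        u,v=cv2.projectPoints(np.array([[*p,.02]]),load(n+'0')['rvec'],load(n+'0')['tvec'],load(n+'0')['intrinsics'],None)[0].ravel()
        c=lambda i:i[int(v)-22:int(v)+22,int(u)-22:int(u)+22]
        f=lambda i:np.float32(cv2.cvtColor(c(i),cv2.COLOR_RGB2GRAY))
        print(n,nm,cv2.phaseCorrelate(f(x),f(y),cv2.createHanningWindow((44,44),cv2.CV_32F)))
E
```

```text
time: 13.7
ee_pos: [0.383, 0.2276, 0.0297]
ee_rot: [[0.822, 0.569, 0.0], [0.569, -0.822, 0.0], [0.0, 0.0, -1.0]]
force: [0.2, 1.1, 0.3]
finger_gap: -0.0
time: 14.2
ee_pos: [0.3354, 0.2938, 0.1098]
ee_rot: [[0.821, 0.571, -0.003], [0.571, -0.821, -0.002], [-0.003, 0.0, -1.0]]
force: [0.8, 0.7, -0.3]
finger_gap: 0.0002
time: 14.7
ee_pos: [0.2436, 0.4286, 0.1701]
ee_rot: [[0.82, 0.572, 0.0], [0.572, -0.82, 0.002], [0.002, -0.001, -1.0]]
force: [0.4, -0.7, -0.5]
finger_gap: 0.0
t 14.7 d,w,z mm [-207.3   -3.   170.1] toolx on d -0.003 tilt [ 0.002 -0.001 -1.   ] F [ 0.4 -0.7 -0.5] 4.012579534610002e-05
s11 [(np.float64(129.0), 83), (np.float64(128.5), 91), (np.float64(128.0), 80), (np.float64(128.0), 76), (np.float64(128.5), 88)]
t11 [(np.float64(56.5), 100), (np.float64(56.5), 116), (np.float64(56.0), 114), (np.float64(56.0), 114), (np.float64(56.5), 110)]
s cru ((0.5392893171480573, 0.49142720114572214), 0.9399597071423943)
s petri ((0.4945203846349173, 0.5004502727846187), 0.9928721956559169)
s stop ((0.45945963710198967, 0.48244792869839515), 1.0032310231526693)
s vial ((0.44686338793378155, 0.46231769820367674), 0.9618866084534445)
t cru ((0.4770866478409346, 0.5089533444154668), 0.9869246129636411)
t petri ((0.5146767719692811, 0.4607825762641653), 0.9880808625397859)
t stop ((0.4675668973231133, 0.5147027013917125), 1.0130160394126986)
t vial ((0.40531412777077236, 0.6235915691609293), 0.9162558557957778)
```

View pics/v8.png

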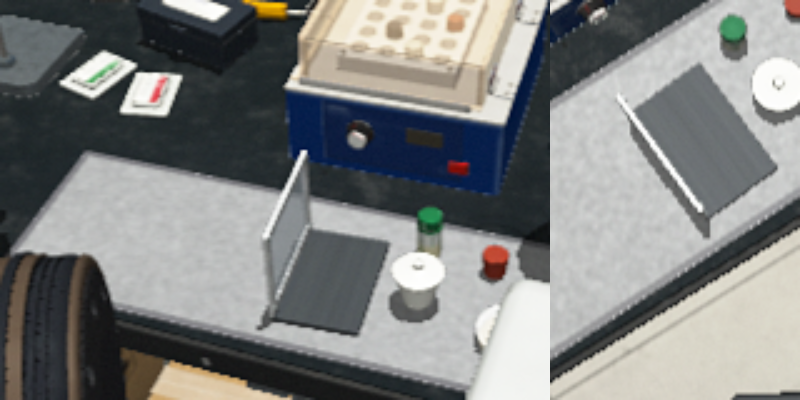

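The guard stands upright, with its foot edge at about (375,285) in the scene view just short of the crucible at (418,280). The other objects have not moved. The top-view edge search caught the window frame instead of the foot edge, so I repeat it in a narrower range.

```bash
python3 - <<'E'
from h import *
edge('t11',ws=(-.045,-.035,.02,.03),lo=.1,hi=.145)
t=load('t11')
for n,u,v in[('edge far',220+698/2.5*0+148*.4,180+64*.4),('edge near',220+226*.4,180+168*.4),('cru',311,214)]:
    p=onz(t,u,v,.046 if n=='cru' else .006)[:2]-heel;print(n,p@d,p@w)
env.sign_off()
E
```

```text
t11 [(np.float64(130.5), 76), (np.float64(130.5), 68), (np.float64(130.5), 65), (np.float64(131.0), 70)]
edge far 0.1287538065982826 0.05229106756898738
edge near 0.12891859865785846 -0.05593165451867157
cru 0.16619413731754998 -0.006727648818467358
the job is handed in; nothing more can be done
```

I tipped the guard onto its foot and slid it about 56 mm towards the crucible with shut fingertips. I then backed the robot clear and handed the job in at about 15 s.

**Final position:**
- **Gap to the crucible:** the foot's free edge is about 14–17 mm short of it. The scene view puts the edge at 128.5 mm and the top view at 129–130.5 mm. The crucible's centre is at about 166 mm, so it is about 111–113 mm ahead of the heel.
- **Sideways:** the crucible is about 5 mm or less off the guard's middle line.
- **Guard:** it looks upright and square to the crucible; I saw no tipping or yaw while it slid.
- **Forces:** the readings stayed below about 3 N throughout.
- **Crucible, petri dish, stopper and vial:** comparing the pictures before and after shows no shift in either view.

**What went wrong or disagreed:**
- **Missed first push:** with the fingers half open, it passed over the foot without touching it. Both the scene and wrist views put the fingertips about 25 mm higher than the reported TCP, so I shut the fingers and went lower.
- **Heel position:** my first estimate was about 4 mm off; later views corrected it.
- **Top-view edge check:** the first one locked onto the window frame instead of the foot edge; I repeated it over a narrower range.

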